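Seal the full lens case for dispatch

ROBOT

A 7-joint arm with a two-finger parallel gripper is mounted at the origin on a cart in front of the work surface, level with it; the furniture and walls round the work are solid. World frame = base frame: x ahead of the robot, y to its left, z up, the work surface at z = 0. Lengths are in m, angles in rad, forces in N, time in s.
With the tool pointing down it reaches from about 0.375 to 0.925 m from the base axis. Payload 3.1 kg.
Tool frame: the origin (TCP) lies midway between the tips of the shut fingers; the grasp point (between the pads) lies 19 mm behind it (ctrl.grasp_offset is the y of the grasp point in the tool frame, in m); y points along the fingers, z is the direction in which the jaws open and shut, and the axes are right-handed (so a half turn about y gives the same grasp; the last joint's range is limited). The gripper opens to 85 mm and grips with 20 to 120 N. Pads are 22 mm wide; open, the fingers measure 114 mm over their backs; the gripper's body (76 mm by 85 mm) begins 54 mm behind the grasp point. The pads swing forward as they close: fully open they stand 13 mm farther back than shut.
Start: joints at [1.165, 0.383, 0.044, 1.598, -0.018, 1.161, -0.05], TCP at [0.197, -0.619, 0.231] pointing down, gripper open.
Joint ranges: [-2.61, 2.61], [-0.41, 2.15], [-1.48, 1.57], [0, 2.5], [-1.57, 4.71], [0.05, 1.97], [-2.85, 2.85]. Speed limits (rad/s): [2.79, 2.79, 3.14, 3.14, 3.14, 3.14, 3.14].

INTERFACE

Orientations are given as a 3x3 rotation matrix whose columns are the frame's x, y, z axes.
In Python, from rig import ctrl, effector, ik, imaging, sign_off, readout gives the robot as it stands. Calls block until the motion is done:
- ctrl.movep(position, orientation): joint-space move of the TCP to a pose.
- ctrl.servo_line(position, feed=0.15, rotation=None, max_force=None): straight line of the TCP; rotation=None keeps the orientation; feed is the mean speed in m/s. With max_force (N) it stops when the force on the tool has changed by that much, and returns True; else False.
- ctrl.set_joints(angles): joint-space move.
- effector.command_gripper(opening): opening from 0.0 (shut) to 1.0 (fully open); the grip force is fixed at half the most; returns when the fingers have stopped.
- ctrl.pause(seconds).
- ik(position, orientation): joint angles nearest the present ones, or None.
- imaging.capture(name): name is "scene" or "top"; returns (picture, depth): 400x640x3 uint8, red, green, blue; 400x640 float32, m along the optical axis (not along the pixel's ray), 0 where there is no reading.
- imaging.calibration(name): a dict with "vertical_fov" (degrees; the focal length in pixels is half the picture's height over the tangent of half this angle, whatever the lens; pixels are square), "cx", "cy" (the principal point, pixels), "xyz" and "orientation" of the camera in the world. Camera axes: x right, y down, z forward; pixel columns grow to the right and rows downward; lengths in m; the calibration is good to about 2 mm. A picture is of the moment at which its call begins. calibration takes no time and is no camera call.
A pose or a line that the arm cannot do raises ctrl.MotionError and nothing moves.
- sign_off(): hands the job in, once; it reports no verdict.
Trained networks look in the newest picture that a camera, given by its name, has taken for a name from the list of things; names that differ only in an ending like _2 or _b are one class to them, and where a whole thing is asked for, a point or a joint stands for the part that bears it (a point fixed in the world has none). Each returns a list of dicts, best first, with "p" (0 to 1); they miss things now and then, are a little off and sometimes report something else, mostly with a low value. They report only what shows in the picture. A call takes as long as a camera call.
- imaging.boxes_of(query, camera): "bbox" ([left, top, width, height] in pixels, round what is visible of it).
- imaging.cut_out(query, camera): "region" (400x640 bool, what is visible of it) and "bbox" ([left, top, width, height] in pixels, round what is visible of it).
- imaging.pinpoint(query, camera): "location" ([column, row] in pixels: a listed point, or the origin of a listed thing).
Readings, each from a call of its own:
- readout.read_time(): time.
- readout.read_q(): joint angles.
- readout.read_joint_vel(): joint speeds.
- readout.read_joint_torque(): joint torques, N m.
- readout.read_tool_pos(): TCP position.
- readout.read_tcp_rot(): TCP orientation.
- readout.read_wrist_force(): force on the tool from outside, world axes, zero at the start.
- readout.read_torque(): the same for the moment, N m.
- readout.read_finger_gap(): opening from 0.0 (shut) to 1.0 (fully open).
Only numpy, scipy, OpenCV 4.12 (cv2) and the standard library are available. Lean on these libraries where they do the work, as an engineer would, in place of code of your own. Each camera call takes 0.05 s, during which the arm holds its last target.

TASK

Three look-alike clip-lid lens cases stand on the bench; one is packed with finished lenses and two are empty: feel which is which by lifting. Set the full one gently down flat in the job tray with its lid on, and snap all four of its lid clips fully home in opposite-corner order (first two clips that lie diagonally across from each other, then the other two) so that the gasket seats evenly. The two empty cases stay standing on the bench beside the tray with their lids on and their clips open, and the spray bottle, spectacles, pad roll and lens blank are not knocked about.

Things in the scene. Friction and masses are not known exactly. Their poses are not given: they have to be found in the camera images.
- case_a: grey plastic lens case with a separate loose lid, one of three look-alikes. Origin under its centre, local z up, y along its length, x across. Outside 65 mm across x, 142 mm along y, 38 mm to the top of the rim, 43 mm with the lid, up to 70 mm with clips open. A rolled rim, 5 mm thick, runs round the top at z 33 to 38 mm.
- case_b: look-alike of case_a, same sizes and axes. To lift any of the three: pinch the ribbed finger grips in the middle of both long sides, 65 mm apart across x (x = +-32.3, y within +-20, z 7 to 34 mm), between the clips. The lid only lies on the case until it is clipped, so do not lift by the lid.
- case_c: look-alike of case_a, same sizes and axes. One of the three is full of lenses, any one of them; it cannot be seen which. With its lid an empty case weighs 0.17 to 0.21 kg, the full one 0.46 to 0.64 kg.
- lid_a: lid of case_a, grey, 61 x 143 x 5 mm, gasket and 5 mm skirt under it; origin at the centre of the underside of its plate, axes as the case's; seated it lies 38 mm above the case's origin. Four clips are hinged on its top: hinge lines along y at x = +8 (clips 1, 2) and x = -8 mm (clips 3, 4), 7.5 mm above the lid's origin.
- lid_b: lid of case_b, like lid_a. On every lid clip 1 lies at (+x, y = +50 mm), clip 2 at (+x, y = -50), clip 3 at (-x, y = -50), clip 4 at (-x, y = +50); so 1 and 3 are opposite corners, and 2 and 4. To close one, press down on its arm at x = +-26 mm.
- lid_c: lid of case_c, like lid_a, with clips placed as on lid_b. Fixed things to keep clear of, beside and behind the three cases: a hooded instrument 0.46 m tall at the bench's left front (x 0.32 to 0.49, y 0.42 to 0.62 m, next to the arm's way in), lensmeter (x over 0.53, y over 0.38, 0.52 m tall), frame heater (x over 0.57, y 0.13 to 0.29, 0.36 m tall)
- clip_a1 (a joint): clip 1 of lid_a, like all 12: black L-shape 22 mm wide; arm 27 mm out from the hinge, then a leg 17 mm down with a tooth inside. 0 rad = home (arm level, its top 47 mm above the case's underside, tooth under the rim); grows as the arm swings up; stays where left; stop at 1.0.
- clip_a2 (a joint): clip 2 of lid_a. All clips start open at 0.45 to 0.85 rad and swing freely down to 0.3 rad; there the tooth rides on the springy rim: pressing straight down 18 mm out from the hinge takes about 5 N (to 10 N when fast), the tooth passes the rim at 0.15 rad and the clip springs home by itself.
- clip_a3 (a joint): clip 3 of lid_a, like clip_a1 and clip_a2; rad, 0 = home, grows as it opens
- clip_a4 (a joint): clip 4 of lid_a, like clip_a1 and clip_a2; rad, 0 = home, grows as it opens
- clip_b1 (a joint): clip 1 of lid_b, like clip_a1 and clip_a2; rad, 0 = home, grows as it opens
- clip_b2 (a joint): clip 2 of lid_b, like clip_a1 and clip_a2; rad, 0 = home, grows as it opens
- clip_b3 (a joint): clip 3 of lid_b, like clip_a1 and clip_a2; rad, 0 = home, grows as it opens
- clip_b4 (a joint): clip 4 of lid_b, like clip_a1 and clip_a2; rad, 0 = home, grows as it opens
- clip_c1 (a joint): clip 1 of lid_c, like clip_a1 and clip_a2; rad, 0 = home, grows as it opens
- clip_c2 (a joint): clip 2 of lid_c, like clip_a1 and clip_a2; rad, 0 = home, grows as it opens
- clip_c3 (a joint): clip 3 of lid_c, like clip_a1 and clip_a2; rad, 0 = home, grows as it opens
- clip_c4 (a joint): clip 4 of lid_c, like clip_a1 and clip_a2; rad, 0 = home, grows as it opens
- tray: open plastic job tray, fixed, 151 (local x) x 190 (local y) mm, walls 30 mm high and 3 mm thick, floor 2.5 mm; origin under its centre. The inside is 142 x 184 mm: a case goes in with its length along local y.
- spray: bystander: lens cleaner spray bottle, upright, 42 mm round and 140 mm tall; origin under its centre
- spectacles: bystander: spectacles with open temples standing on the bench, 143 x 131 x 37 mm; origin under their centre
- pad_roll: bystander: roll of blocking pads lying flat, 62 mm round, 26 mm tall; origin under its centre
- lens_blank: bystander: uncut clear lens blank lying flat, 62 mm round, 6 mm thick; origin under its centre

How it is judged:
On the way:
1. two clips of the full case at opposite corners are snapped home while the other two are still open (((value of joint each of clip_b1, clip_b3 below 0.12 rad and value of joint each of clip_b2, clip_b4 above 0.2 rad) or (value of joint each of clip_b2, clip_b4 below 0.12 rad and value of joint each of clip_b1, clip_b3 above 0.2 rad))), for 0.1 s.
At the end, for the whole second after the job is handed in: Full case flat on the tray's floor (within 5 cm across, 3.5 cm along of its centre), lid seated, its four clips under 0.1 rad; both empty cases upright on the bench over 10 cm from the tray's centre, lids seated, their clips over 0.2 rad; all at rest (value of joint each of clip_b1, clip_b2, clip_b3, clip_b4 below 0.1 rad and x of case_b in the frame of tray between -0.05 and 0.05 m and y of case_b in the frame of tray between -0.035 and 0.035 m and z of case_b in the frame of tray below 0.008 m and angle between each of case_a, case_b, case_c's own z axis and vertical below 0.06 rad and linear speed of each of case_a, case_b, case_c below 0.02 m/s and z of lid_a in the frame of case_a between 0.035 and 0.041 m and horizontal distance between lid_a and case_a below 0.006 m and height (world z) of case_a between -0.01 and 0.006 m and horizontal distance between each of case_a, case_c and tray above 0.1 m and value of joint each of clip_a1, clip_a2, clip_a3, clip_a4, clip_c1, clip_c2, clip_c3, clip_c4 above 0.2 rad and z of lid_b in the frame of case_b between 0.035 and 0.041 m and horizontal distance between lid_b and case_b below 0.006 m and z of lid_c in the frame of case_c between 0.035 and 0.041 m and horizontal distance between lid_c and case_c below 0.006 m and height (world z) of case_c between -0.01 and 0.006 m); the robot touches nothing.
It fails at once if two clips of the full case that are not at opposite corners are snapped home first, while the other two are open ((value of joint each of clip_b1, clip_b2 below 0.12 rad and value of joint each of clip_b3, clip_b4 above 0.2 rad) or (value of joint each of clip_b2, clip_b3 below 0.12 rad and value of joint each of clip_b1, clip_b4 above 0.2 rad) or (value of joint each of clip_b3, clip_b4 below 0.12 rad and value of joint each of clip_b1, clip_b2 above 0.2 rad) or (value of joint each of clip_b4, clip_b1 below 0.12 rad and value of joint each of clip_b2, clip_b3 above 0.2 rad)).
It fails at once if a clip of an empty case is snapped home (value of joint any of clip_a1, clip_a2, clip_a3, clip_a4, clip_c1, clip_c2, clip_c3, clip_c4 below 0.12 rad).
It fails at once if the full case is dropped or thrown into the tray (horizontal distance between case_b and tray below 0.1 m and height (world z) of case_b below 0.05 m and linear speed of case_b above 0.5 m/s).
It fails at once if a bystander is knocked more than 4 cm from its place or tipped over (distance of any of spray, spectacles, pad_roll, lens_blank from where it was at the start of the episode above 0.04 m or angle between spray's own z axis and vertical above 0.5 rad).
It also fails if it takes over 72 s, if anything falls off the work surface, if the arm or the gripper's body presses on something with over 40 N, if the wrist force passes 120 N, or if a joint passes its speed limit or range.

## Working session

There is one attempt and no reset: what is moved stays moved. The work goes in short steps, each a Python script; the robot and the scene stay as the last script left them, time stands still between calls to the robot, and variables do not carry over. Pictures are saved under pics/ and viewed, and the job is handed in when it is done.

```bash
ls; mkdir -p pics; python3 - <<'E'
from rig import ctrl, effector, ik, imaging, sign_off, readout
import cv2, numpy as np
for n in ("scene","top"):
    p,d=imaging.capture(n); cv2.imwrite(f"pics/{n}0.png",p[:,:,::-1]); print(n,imaging.calibration(n)); np.save(f"/tmp/{n}0.npy",d)
print(readout.read_time(),readout.read_tool_pos(),readout.read_tcp_rot(),readout.read_finger_gap(), ctrl.grasp_offset)
for q in ("case_a","lid_a","tray","clip_a1"):
    for r in imaging.cut_out(q,"top"): print(q,r["p"],r["bbox"])
print(readout.read_time())
E
```

```text
pics
scene {'vertical_fov': 57.38772718627291, 'cx': 313.8749941397583, 'cy': 197.79234448429398, 'xyz': array([ 0.07938584, -0.59585619,  0.50992857]), 'orientation': array([[ 0.76764828, -0.34025837,  0.54308412],
       [-0.64086872, -0.40513065,  0.65204021],
       [-0.00184212, -0.84858317, -0.52905879]])}
top {'vertical_fov': 43.73904114024754, 'cx': 322.62196819595357, 'cy': 199.16838208642707, 'xyz': array([ 0.45556037, -0.04502735,  1.55700168]), 'orientation': array([[-0.02061004, -0.99680657,  0.07714849],
       [-0.99969053,  0.02162181,  0.01230231],
       [-0.01393111, -0.07687106, -0.99694371]])}
0.1 [ 0.19663468 -0.61863759  0.23001755] [[-9.53006687e-01 -8.27686375e-04  3.02948131e-01]
 [-3.02949240e-01  2.23260299e-03 -9.53004078e-01]
 [ 1.12425589e-04 -9.99997165e-01 -2.37843254e-03]] 0.9980233066338323 -0.0187
case_a 0.64 [242.1, 230.0, 4.0, 20.9]
lid_a 0.92 [323.2, 153.9, 33.1, 52.0]
lid_a 0.7 [277.1, 209.0, 35.4, 46.6]
lid_a 0.62 [215.4, 213.6, 32.8, 50.0]
lid_a 0.27 [231.9, 258.0, 10.3, 0.6]
lid_a 0.23 [300.8, 213.5, 12.6, 8.8]
tray 0.83 [373.7, 178.1, 57.5, 67.7]
tray 0.73 [217.5, 219.5, 29.6, 41.5]
clip_a1 0.67 [323.8, 193.8, 14.7, 6.9]
clip_a1 0.65 [286.4, 208.2, 13.8, 10.3]
clip_a1 0.57 [340.4, 197.6, 15.2, 3.7]
clip_a1 0.4 [342.1, 159.3, 13.3, 10.6]
0.3
```

```bash
python3 - <<'E'
import cv2
a=cv2.imread("pics/top0.png")[110:310,170:470]
cv2.imwrite("pics/top0z.png",cv2.resize(a,(800,533),interpolation=cv2.INTER_CUBIC))
E
```

```text
(no output)
```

View pics/scene0.png

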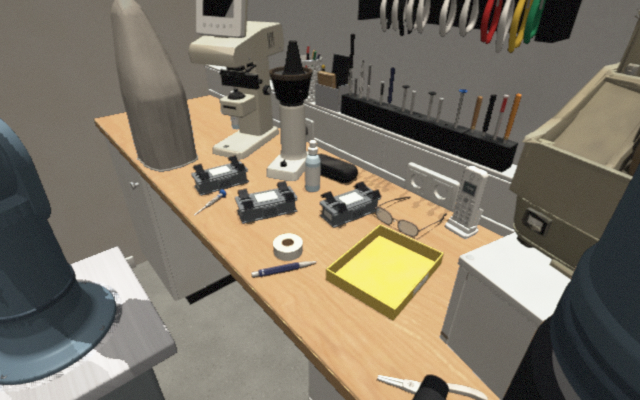

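View pics/top0.png

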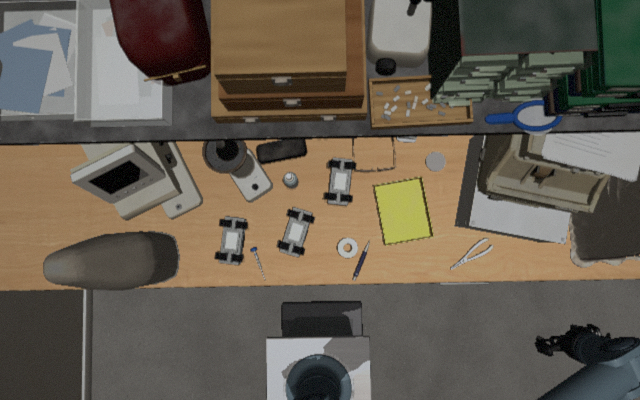

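```bash
sleep 1
```

```text
(no output)
```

View pics/top0z.png

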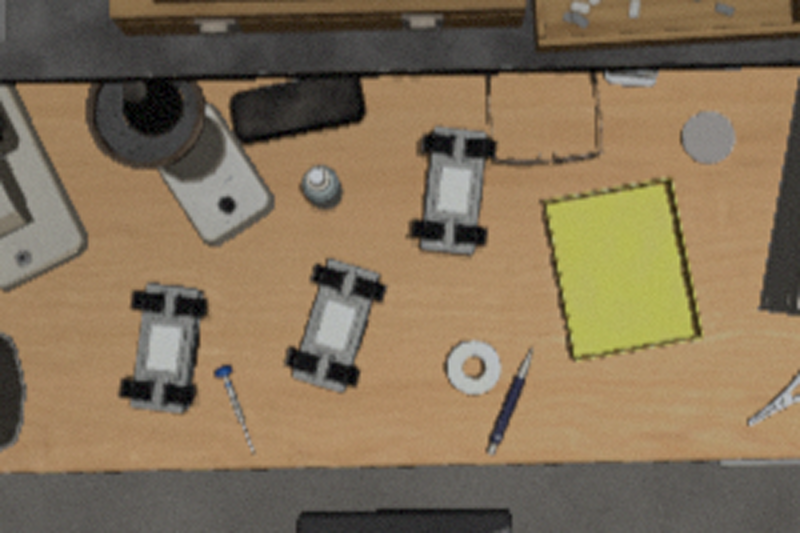

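```bash
cat > h.py <<'E'
from rig import ctrl, effector, ik, imaging, sign_off, readout
import cv2, numpy as np
def cloud(n,k=1):
    ps=[imaging.capture(n) for _ in range(k)]
    D=np.stack([d for _,d in ps]).astype(float); D[D==0]=np.nan
    d=np.nanmedian(D,0); c=imaging.calibration(n)
    f=200/np.tan(np.radians(c["vertical_fov"])/2)
    v,u=np.mgrid[0:400,0:640]
    P=np.stack([(u-c["cx"])/f*d,(v-c["cy"])/f*d,d],-1)@c["orientation"].T+c["xyz"]
    return P,ps[-1][0]
def proj(n,X):
    c=imaging.calibration(n); f=200/np.tan(np.radians(c["vertical_fov"])/2)
    p=(np.asarray(X)-c["xyz"])@c["orientation"]
    return np.stack([p[...,0]/p[...,2]*f+c["cx"],p[...,1]/p[...,2]*f+c["cy"]],-1)
E
python3 - <<'E'
from h import *
for n in ("top","scene"):
    P,im=cloud(n,4); np.save(f"/tmp/P{n}.npy",P); cv2.imwrite(f"/tmp/{n}.png",im[:,:,::-1])
    ok=np.isfinite(P[...,2])
    z=P[...,2]
    m=ok&(P[...,0]>.3)&(P[...,0]<.7)&(P[...,1]>-.3)&(P[...,1]<.4)&(abs(z)<.01)
    print(n,z[m].mean(),z[m].std())
P=np.load("/tmp/Ptop.npy")
for (u,v) in ((232,240),(296,231),(340,181),(402,211),(348,247),(291,180)):
    print(u,v,P[v,u])
P=[np.load(f"/tmp/P{n}.npy").reshape(-1,3) for n in("top","scene")]
for k,(u,v) in enumerate(((232,240),(296,231),(340,181))):
    c0=np.load("/tmp/Ptop.npy")[v,u]
    for n,Q in zip(("top","scene"),P):
        s=Q[(np.linalg.norm(Q[:,:2]-c0[:2],axis=1)<.09)&(Q[:,2]>.036)&(Q[:,2]<.044+.004*(n=="top"))]
        r=cv2.minAreaRect(s[:,:2].astype(np.float32)); print(k,n,len(s),s.mean(0),r)
E
```

```text
top -0.0003074532401659622 0.002212915253143772
scene 0.0008554147537501795 0.0020827295146978544
232 240 [0.45437112 0.2512115  0.04363352]
296 231 [0.47756839 0.05631347 0.04490827]
340 181 [ 0.62681607 -0.08048748  0.04660517]
402 211 [ 0.53349687 -0.27239337  0.00283014]
348 247 [ 0.42527219 -0.10152438  0.00294552]
291 180 [0.62428333 0.06318547 0.12245141]
0 top 739 [0.45399019 0.25347124 0.0429708 ] ((0.4524490237236023, 0.24864625930786133), (0.07196824252605438, 0.14264602959156036), 82.8200912475586)
0 scene 303 [0.44034673 0.24229398 0.04145992] ((0.4499173164367676, 0.2548770308494568), (0.0626407265663147, 0.14209933578968048), 82.17335510253906)
1 top 805 [0.47457662 0.05835157 0.04313834] ((0.4747731387615204, 0.05846119672060013), (0.08581685274839401, 0.14306215941905975), 72.11051940917969)
1 scene 428 [0.46345856 0.05302786 0.04212138] ((0.4720022678375244, 0.06128767132759094), (0.07584323734045029, 0.14537988603115082), 66.18315124511719)
2 top 757 [ 0.62645291 -0.07974284  0.04320885] ((0.6258678436279297, -0.09757734090089798), (0.10740000009536743, 0.1451350748538971), 88.7594985961914)
2 scene 480 [ 0.61405158 -0.08528198  0.04196747] ((0.6240191459655762, -0.07797317206859589), (0.1090487614274025, 0.15213468670845032), 59.21024703979492)
```

```bash
cat >> h.py <<'E'
from scipy.optimize import minimize
def fit(P,x0,hx=.0325,hy=.071,zlo=.028,zhi=.05,zf=.02,s=.002):
    Q=P.reshape(-1,3); Q=Q[np.isfinite(Q[:,2])]
    Q=Q[np.linalg.norm(Q[:,:2]-x0[:2],axis=1)<.12]
    hi=(Q[:,2]>zlo)&(Q[:,2]<zhi); lo=Q[:,2]<zf
    w=np.where(hi,1.,np.where(lo,-1.,0))
    def cost(p):
        c,sn=np.cos(p[2]),np.sin(p[2]); d=Q[:,:2]-p[:2]
        lx=c*d[:,0]+sn*d[:,1]; ly=-sn*d[:,0]+c*d[:,1]
        i=1/(1+np.exp(np.clip(-(hx-abs(lx))/s,-50,50)))/(1+np.exp(np.clip(-(hy-abs(ly))/s,-50,50)))
        return -(w*i).sum()
    best=None
    for a in np.arange(-1.6,1.6,.2) if len(x0)<3 else (x0[2],):
        r=minimize(cost,[x0[0],x0[1],a],method="Nelder-Mead",options=dict(initial_simplex=[[x0[0],x0[1],a],[x0[0]+.01,x0[1],a],[x0[0],x0[1]+.01,a],[x0[0],x0[1],a+.15]]))
        if best is None or r.fun<best.fun: best=r
    return best.x,best.fun
E
python3 - <<'E'
from h import *
Pt=np.load("/tmp/Ptop.npy"); Ps=np.load("/tmp/Pscene.npy"); im=cv2.imread("/tmp/top.png")
C={}
for k,(u,v) in enumerate(((232,240),(296,231),(340,181))):
    x0=Pt[v,u][:2]
    x,f=fit(Pt,x0); xs,fs=fit(Ps,np.array([*x]))
    print(k,"top",x.round(4),f,"scene",xs.round(4),fs)
    g=im.min(2)[v-12:v+13,u-12:u+13]; m=g>np.percentile(g,75); yy,xx=np.nonzero(m)
    print("  label", Pt[v-12:v+13,u-12:u+13][m].mean(0).round(4), proj("top",[*x[:2],.043]), u-12+xx.mean(),v-12+yy.mean())
    C[k]=x
# tray
x,f=fit(Pt,Pt[211,402][:2],hx=.0755,hy=.095,zlo=-.01,zhi=.04,zf=-1)
cols=cv2.cvtColor(im,cv2.COLOR_BGR2HSV); m=(cv2.inRange(cols,(22,120,60),(36,255,255))); m[:, :365]=0;m[:,440:]=0
n,l,st,ce=cv2.connectedComponentsWithStats(m); b=1+st[1:,4].argmax()
pts=Pt[l==b]; pts=pts[np.isfinite(pts[:,0])]
print("tray rect",st[b],cv2.minAreaRect(pts[:,:2].astype(np.float32)), pts[:,2].mean())
s=cv2.inRange(cols,(0,0,0),(1,1,1))
print("roll",Pt[247,343],"spray",Pt[180,291])
# overlay
big=cv2.resize(im,None,fx=4,fy=4,interpolation=cv2.INTER_CUBIC)
for k,x in C.items():
    c,sn=np.cos(x[2]),np.sin(x[2])
    def W(lx,ly,z): return [x[0]+c*lx-sn*ly,x[1]+sn*lx+c*ly,z]
    q=proj("top",[W(a,b,.04) for a,b in((.0325,.071),(-.0325,.071),(-.0325,-.071),(.0325,-.071))])
    cv2.polylines(big,[np.int32(q*4+2)],True,(0,0,255),1)
    q=proj("top",[W(.02,.071,.04)])[0]; cv2.circle(big,tuple(np.int32(q*4+2)),4,(0,255,0),-1)
cv2.imwrite("pics/ov.png",big[550:1100,780:1580])
E
```

```text
0 top [ 0.453   0.2566 -1.7082] -690.0920546364562 scene [ 0.4574  0.2688 -1.7118] 256.98640178984647
  label [0.4539 0.2543 0.0437] [230.28774714 240.49218821] 230.9741935483871 240.1741935483871
1 top [0.475  0.0595 1.2471] -738.4397538339489 scene [0.4791 0.0712 1.2621] 199.74727996148192
  label [0.4763 0.0582 0.0437] [295.01668311 231.88083356] 295.42763157894734 231.42763157894737
2 top [ 0.6286 -0.0802 -1.7009] -704.3905138004853 scene [ 0.6342 -0.0675 -1.7129] -476.8213637293185
  label [ 0.6279 -0.0803  0.0437] [339.85934233 180.54832652] 339.9155844155844 180.75974025974025
tray rect [ 374  177   59   68 2875] ((0.5346948504447937, -0.27600255608558655), (0.18802087008953094, 0.1569189876317978), 9.094804763793945) 0.0036314772444292808
roll [ 0.42609528 -0.08532477  0.02925758] spray [0.62428333 0.06318547 0.12245141]
```

View pics/ov.png

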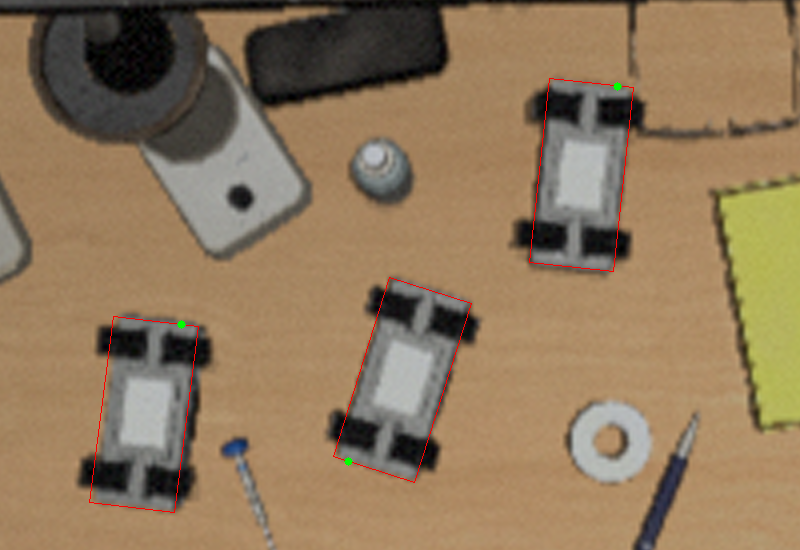

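```bash
cat >> h.py <<'E'
CS={0:(.4535,.2550,-1.708),1:(.4755,.0590,1.247),2:(.6283,-.0802,-1.701)}
TR=(.5347,-.276); TRY=np.radians(9.1)   # tray local y direction angle
def R(phi):  # jaws open along angle phi, tool down
    z=np.array([np.cos(phi),np.sin(phi),0]); y=np.array([0,0,-1.]); return np.stack([np.cross(y,z),y,z],1)
def best_phi(pos,phi):
    out=[]
    q0=np.array(readout.read_q())
    for p in (phi,phi+np.pi):
        q=ik(pos,R(p))
        if q is not None: out.append((np.abs(np.array(q)-q0).max(),p,q))
    out.sort(key=lambda t:t[0]); return out
T=lambda:round(float(readout.read_time()),2)
E
python3 - <<'E'
from h import *
for n in("top","scene"):
    P=np.load(f"/tmp/P{n}.npy").reshape(-1,3)
    s=P[(P[:,0]>.3)&(P[:,0]<.75)&(P[:,1]<-.38)&(P[:,1]>-.9)&(P[:,2]>.05)]
    print(n,len(s),s.min(0),s.max(0))
    s=s[s[:,0]<.5]
    if len(s):print(n,len(s),s.min(0),s.max(0))
for p in ((.33,-.3,.3),):
    for phi in (0,-1.26,-1.57):print(p,phi,ik(p,R(phi)))
for k,(x,y,t) in CS.items():
    for z in(.15,0.0):
        for o in best_phi((x,y,z),t): print(k,z,round(o[1],2),np.round(o[2],2))
print(T())
for z in(.15,0.0):
    for o in best_phi((*TR,z),TRY+np.pi/2): print('tray',z,round(o[1],2),np.round(o[2],2))
E
```

```text
top 24385 [ 0.37295797 -0.82294954  0.0500108 ] [ 0.74930697 -0.38001091  0.98978674]
top 4437 [ 0.37295797 -0.82294954  0.0500108 ] [ 0.49998455 -0.42902337  0.31861289]
scene 29193 [ 0.30516954 -0.5689745   0.05000391] [ 0.67597575 -0.42709139  0.47449401]
scene 7947 [ 0.30516954 -0.5689745   0.05000391] [ 0.49999138 -0.42709139  0.38864636]
(0.33, -0.3, 0.3) 0 [ 0.97247647 -0.05736599 -0.31264529  1.96309024 -0.01869117  1.23314775
  0.66650514]
(0.33, -0.3, 0.3) -1.26 [ 0.797862   -0.06311082 -0.14579142  1.970198   -0.00970842  1.2338524
 -0.60443352]
(0.33, -0.3, 0.3) -1.57 [ 0.75521769 -0.06477183 -0.10504855  1.97195713 -0.00719084  1.23405935
 -0.91723623]
0 0.15 1.43 [ 0.44  0.57 -1.27  1.94  0.62  1.1   0.34]
0 0.15 -1.71 [ 0.36  0.48 -1.14  1.94  0.51  1.05 -2.71]
0 0.0 1.43 [ 0.15  0.67 -0.88  2.01  0.73  0.8   0.27]
0 0.0 -1.71 [ 0.07  0.62 -0.78  2.02  0.64  0.76 -2.81]
1 0.15 1.25 [ 0.63  0.28 -0.93  2.04  0.28  0.95  0.81]
1 0.15 4.39 [ 0.44  0.23 -0.7   2.05  0.18  0.93 -2.26]
1 0.0 1.25 [ 0.5   0.57 -0.81  2.11  0.64  0.72  0.51]
1 0.0 4.39 [ 0.2   0.47 -0.46  2.12  0.35  0.62 -2.4 ]
2 0.15 1.44 [ 0.55  0.51 -0.63  1.68  0.34  1.06  1.25]
2 0.15 -1.7 [ 0.32  0.46 -0.33  1.69  0.17  1.02 -1.77]
2 0.0 1.44 [ 0.51  0.72 -0.59  1.75  0.51  0.84  1.13]
2 0.0 -1.7 [ 0.24  0.64 -0.23  1.76  0.2   0.76 -1.79]
0.7
tray 0.15 4.87 [ 0.55  0.38 -0.17  1.78  0.08  0.98 -1.07]
tray 0.15 1.73 [ 0.89  0.45 -0.6   1.76  0.29  1.02  1.91]
tray 0.0 4.87 [ 0.54  0.59 -0.16  1.84  0.14  0.72 -1.11]
tray 0.0 1.73 [ 0.85  0.66 -0.55  1.83  0.47  0.78  1.78]
```

```bash
python3 - <<'E'
from h import *
ctrl.servo_line((.34,-.28,.28),feed=.4,rotation=R(-1.55)); print(T())
x,y,t=CS[2]
ctrl.movep((x,y,.16),R(t)); print(T(),readout.read_tool_pos(),np.round(readout.read_q(),2))
print(imaging.capture("scene") and T())
p,_=imaging.capture("scene"); cv2.imwrite("pics/s1.png",p[:,:,::-1])
E
```

```text
1.77
3.16 [ 0.62793091 -0.08288031  0.16002684] [ 0.44  0.47 -0.48  1.68  0.25  1.05 -1.82]
3.21
```

View pics/s1.png

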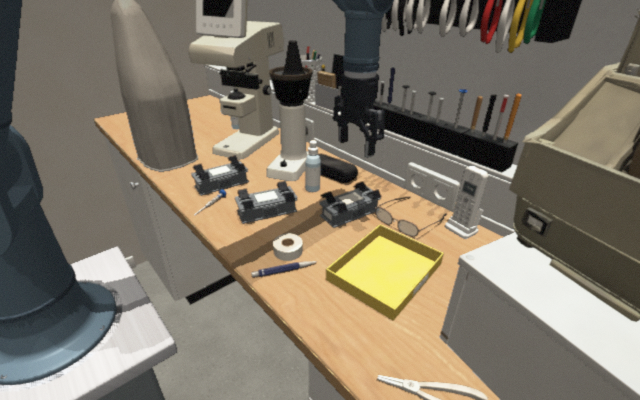

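```bash
cat >> h.py <<'E'
def weigh(k,lift=.035):
    x,y,t=CS[k]
    print("down",ctrl.servo_line((x,y,.07),feed=.2,rotation=None))
    print("low",ctrl.servo_line((x,y,.0),feed=.1,max_force=8),readout.read_tool_pos(),T())
    f0=np.array(readout.read_wrist_force())
    effector.command_gripper(0.3); print("gap",readout.read_finger_gap(),T())
    p=np.array(readout.read_tool_pos())
    print("lift",ctrl.servo_line((x,y,lift),feed=.08))
    ctrl.pause(.3); F=[]
    for _ in range(4): F.append(readout.read_wrist_force()); ctrl.pause(.03)
    F=np.mean(F,0); print("k",k,"f0",f0.round(2),"F",F.round(2),"kg",(-(F[2]-f0[2])/9.81).round(3),T(),readout.read_finger_gap())
    return F
E
python3 - <<'E'
from h import *
weigh(2)
p,_=imaging.capture("scene"); cv2.imwrite("pics/s2.png",p[100:300,200:500,::-1].repeat(2,0).repeat(2,1))
E
```

```text
down False
low False [ 6.28764634e-01 -8.00428164e-02  1.71813425e-04] 4.71
gap 0.7435658231011669 5.03
lift False
k 2 f0 [ 1.   -0.31  0.61] F [-0.1   0.17 -2.16] kg 0.283 6.06 0.7430203840385565
```

View pics/s2.png

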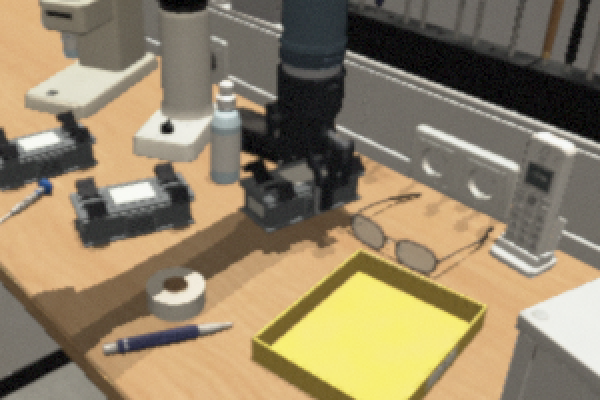

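```bash
python3 - <<'E'
from h import *
x,y,t=CS[2]
print(ctrl.servo_line((x,y,.001),feed=.06,max_force=6),readout.read_tool_pos()[2],readout.read_wrist_force())
effector.command_gripper(1.0)
ctrl.servo_line((x,y,.09),feed=.15); print(T())
x1,y1,t1=CS[1]
ctrl.servo_line((x,y,.16),feed=.3)
ctrl.servo_line((x1,y1,.16),feed=.35,rotation=R(t1+np.pi)); print(T(),np.round(readout.read_q(),2))
ctrl.pause(.2); print(readout.read_wrist_force())
weigh(1)
p,_=imaging.capture("scene"); cv2.imwrite("pics/s3.png",p[100:300,150:450,::-1].repeat(2,0).repeat(2,1))
E
```

```text
True 0.0014112790714683153 [-1.10353261 -0.61698711  3.17147158]
7.76
8.88 [ 0.33  0.19 -0.58  2.04  0.13  0.94 -2.21]
[ 0.12305684 -0.07952823  0.00832788]
down False
low False [4.76109291e-01 5.92348500e-02 4.41470709e-04] 10.53
gap 0.7466501438912587 10.86
lift False
k 1 f0 [1.13 1.27 0.52] F [ 0.29 -0.18 -2.19] kg 0.276 11.88 0.7450543897173864
```

View pics/s3.png

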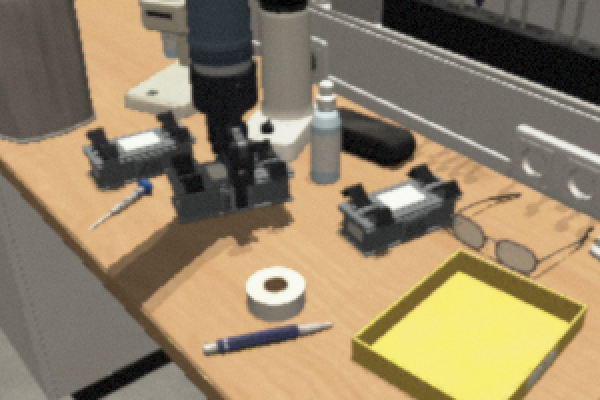

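```bash
python3 - <<'E'
from h import *
x,y,t=CS[1]
print(ctrl.servo_line((x,y,.001),feed=.06,max_force=6),readout.read_tool_pos()[2])
effector.command_gripper(1.0)
ctrl.servo_line((x,y,.16),feed=.22); print(T())
x0,y0,t0=CS[0]
for z in(.16,.0,.2):
    for o in best_phi((x0,y0,z),t0): print(z,round(o[1],2),np.round(o[2],2))
E
```

```text
True 0.0011066578527914456
13.72
0.16 -1.71 [ 0.05  0.3  -0.72  1.95  0.24  0.98 -2.5 ]
0.16 1.43 [ 0.43  0.52 -1.23  1.93  0.56  1.09  0.39]
0.0 -1.71 [-0.08  0.56 -0.59  2.02  0.48  0.7  -2.69]
0.0 1.43 [ 0.39  0.97 -1.25  2.01  1.1   1.08  0.04]
0.2 -1.71 [ 0.07  0.25 -0.74  1.91  0.19  1.05 -2.46]
0.2 1.43 [ 0.44  0.43 -1.23  1.9   0.45  1.13  0.47]
```

```bash
python3 - <<'E'
from h import *
x0,y0,t0=CS[0]
ctrl.servo_line((x0,y0,.16),feed=.3,rotation=R(t0)); print(T(),np.round(readout.read_q(),2))
weigh(0)
print(np.round(readout.read_q(),2))
p,_=imaging.capture("scene"); cv2.imwrite("pics/s4.png",p[100:300,150:450,::-1].repeat(2,0).repeat(2,1))
for z in(.1,.05,.0):
    for o in best_phi((*TR,z),TRY+np.pi/2): print('tray',z,round(o[1],2),np.round(o[2],2))
E
```

```text
14.53 [ 0.04  0.3  -0.71  1.95  0.23  0.98 -2.49]
down False
low False [4.53871754e-01 2.55479044e-01 3.63473584e-04] 15.97
gap 0.7476340032443147 16.3
lift False
k 0 f0 [ 0.77 -0.09 -0.64] F [-0.18  0.37 -5.34] kg 0.479 17.32 0.747014578926356
[-0.06  0.49 -0.62  2.02  0.41  0.75 -2.63]
tray 0.1 4.87 [ 0.86  0.51 -0.56  1.8   0.33  0.93 -1.25]
tray 0.1 1.73 [ 1.3   0.85 -1.25  1.78  0.88  1.19  1.52]
tray 0.05 4.87 [ 0.84  0.58 -0.54  1.82  0.38  0.85 -1.3 ]
tray 0.05 1.73 [ 1.3   0.96 -1.25  1.8   1.    1.18  1.45]
tray 0.0 4.87 [ 0.83  0.65 -0.52  1.83  0.45  0.78 -1.34]
tray 0.0 1.73 [ 1.3   1.08 -1.26  1.81  1.14  1.19  1.39]
```

View pics/s4.png

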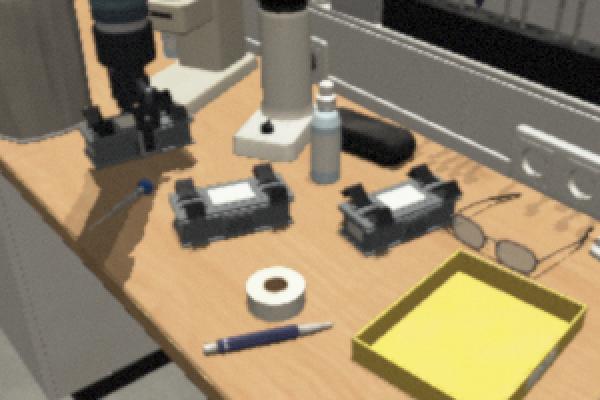

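```bash
python3 - <<'E'
from h import *
x,y,t=CS[0]
ctrl.servo_line((x,y,.16),feed=.2)
ctrl.servo_line((*TR,.16),feed=.25,rotation=R(TRY+1.5*np.pi)); print(T(),readout.read_tool_pos(),readout.read_finger_gap())
p,_=imaging.capture("scene"); cv2.imwrite("pics/s5.png",p[:,:,::-1])
E
```

```text
20.44 [ 0.53490063 -0.27425217  0.15998864] 0.743995882094769
```

View pics/s5.png

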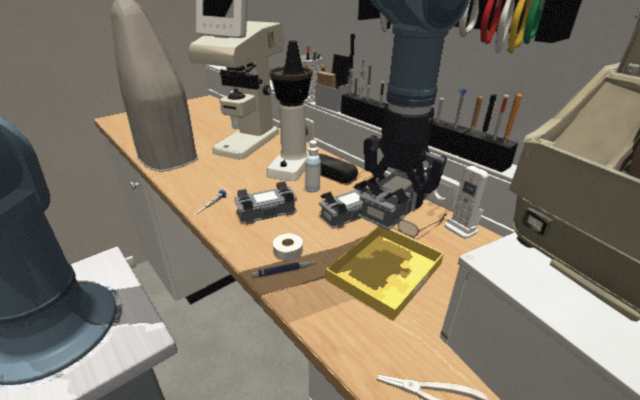

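```bash
python3 - <<'E'
from h import *
ctrl.servo_line((*TR,.06),feed=.15)
print(ctrl.servo_line((*TR,.015),feed=.08,max_force=8),readout.read_tool_pos())
print(ctrl.servo_line((*TR,.0025),feed=.03,max_force=4),readout.read_tool_pos(),T(),readout.read_wrist_force())
effector.command_gripper(1.0)
ctrl.servo_line((*TR,.14),feed=.2); effector.command_gripper(0.0)
print(T())
p,_=imaging.capture("scene"); cv2.imwrite("pics/s6.png",p[120:320,250:550,::-1].repeat(2,0).repeat(2,1))
P,im=cloud("top",2); cv2.imwrite("pics/t6.png",cv2.resize(im[110:310,250:470,::-1],None,fx=3,fy=3)); np.save("/tmp/P6.npy",P)
print(T())
E
```

```text
False [ 0.53476118 -0.27587829  0.01468617]
True [ 0.53510919 -0.27630123  0.0036448 ] 22.43 [0.06394998 0.0952002  5.78461838]
24.39
24.54h.py:6: RuntimeWarning: All-NaN slice encountered
  d=np.nanmedian(D,0); c=imaging.calibration(n)
```

View pics/s6.png

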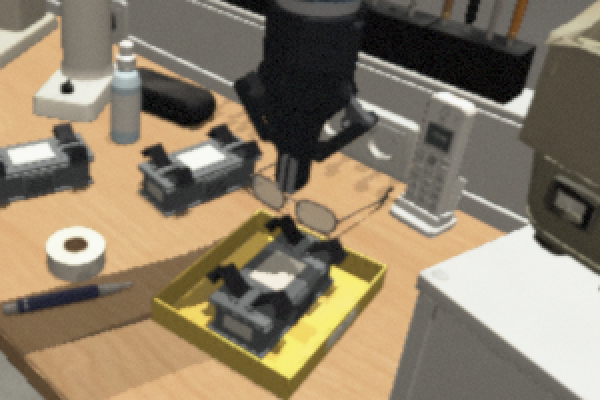

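View pics/t6.png

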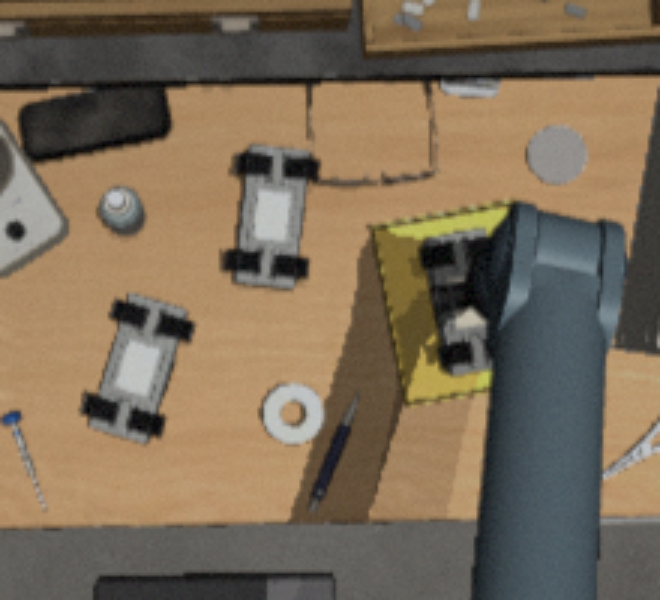

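```bash
cat >> h.py <<'E'
U=np.array([np.cos(TRY),np.sin(TRY)]); V=np.array([-U[1],U[0]])
def clip(sv,su): return np.array(TR)+.026*sv*V+.05*su*U
E
python3 - <<'E'
from h import *
img=cv2.imread("pics/s6.png")
for sv in(1,-1):
  for su in(1,-1):
    c=clip(sv,su)
    a=proj("top",[*c,.057]); b=proj("scene",[*c,.057]); print(sv,su,c.round(3),(a-[250,110])*3,b)
    cv2.circle(img,tuple(np.int32((b-[250,120])*2)),4,(0,0,255) if sv>0 else (0,255,0),-1)
cv2.imwrite("pics/s6o.png",img)
E
```

```text
1 1 [ 0.58  -0.242] [432.41847485 254.60973337] [391.98087036 232.67857744]
1 -1 [ 0.481 -0.258] [451.38663522 352.6310547 ] [363.95812977 257.52884388]
-1 1 [ 0.588 -0.294] [483.31451046 245.34959415] [415.26077007 243.3256987 ]
-1 -1 [ 0.489 -0.31 ] [502.54863878 343.32233339] [388.27878865 270.33584647]
```

View pics/s6o.png

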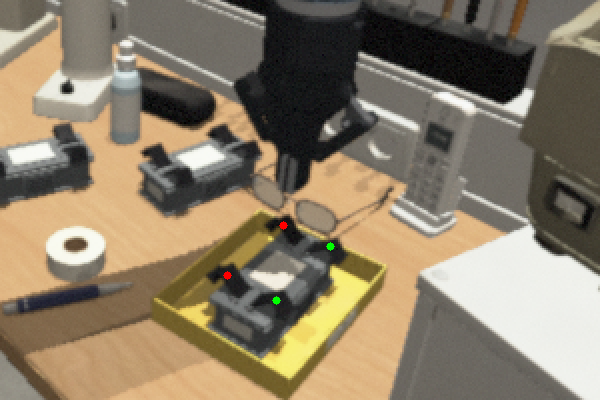

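```bash
python3 - <<'E'
from h import *
img=cv2.imread("pics/t6.png")[200:420,350:550]
img=cv2.resize(img,None,fx=3,fy=3,interpolation=cv2.INTER_CUBIC)
img=cv2.convertScaleAbs(img,alpha=1.6)
for sv in(1,-1):
  for su in(1,-1):
    a=(proj("top",[*clip(sv,su),.05])-[250,110])*3+1
    cv2.circle(img,tuple(np.int32((a-[350,200])*3)),4,(0,0,255) if sv>0 else (0,255,0),-1)
q=[np.array(TR)+V*a+U*b for a,b in((.0325,.071),(-.0325,.071),(-.0325,-.071),(.0325,-.071))]
q=(proj("top",[[*w,.04] for w in q])-[250,110])*3+1
cv2.polylines(img,[np.int32((q-[350,200])*3)],True,(255,0,255),1)
cv2.imwrite("pics/t6o.png",img[:600])
E
```

```text
(no output)
```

View pics/t6o.png

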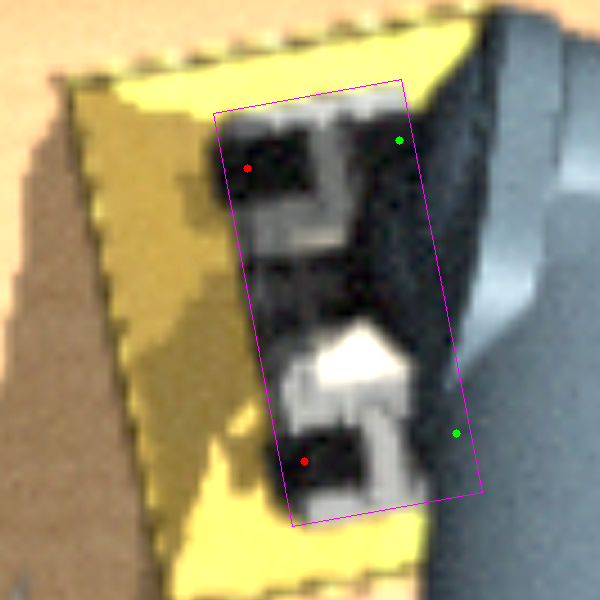

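```bash
cat >> h.py <<'E'
def press(sv,su,zt=.0495,mf=22):
    c=clip(sv,su)
    ctrl.servo_line((*c,.095),feed=.2)
    s=ctrl.servo_line((*c,zt),feed=.06,max_force=mf)
    print(sv,su,"stop",s,np.round(readout.read_tool_pos(),4),np.round(readout.read_wrist_force(),1),T())
    ctrl.servo_line((*c,.095),feed=.2)
E
python3 - <<'E'
from h import *
press(1,1)
p,_=imaging.capture("scene"); cv2.imwrite("pics/s7.png",p[170:320,300:500,::-1].repeat(4,0).repeat(4,1))
E
```

```text
1 1 stop False [ 0.5795 -0.2412  0.0494] [-2.7  4.2  4.2] 25.96
```

View pics/s7.png

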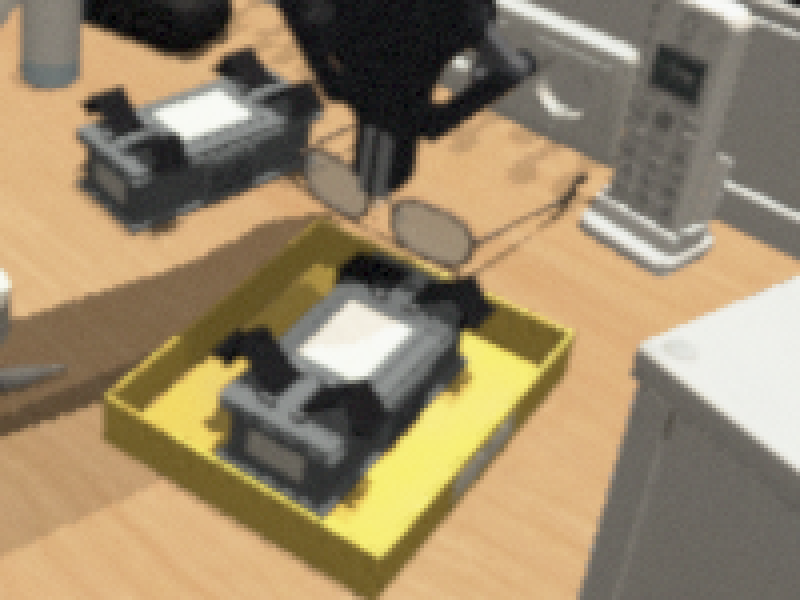

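```bash
cat >> h.py <<'E'
def cliph(n="scene"):
    P,im=cloud(n,2); Q=P.reshape(-1,3); Q=Q[np.isfinite(Q[:,2])]
    for sv in(1,-1):
      for su in(1,-1):
        d=Q[:,:2]-np.array(TR); a=d@V*sv; b=d@U*su
        s=Q[(a>.012)&(a<.045)&(abs(b-.05)<.011)&(Q[:,2]>.043)&(Q[:,2]<.085)]
        print(n,(sv,su),len(s),"z 50/95pct",np.percentile(s[:,2],[50,95]).round(4) if len(s) else None)
    return im
E
python3 - <<'E'
from h import *
cliph()
press(1,1,.047)
im=cliph()
E
```

```text
scene (1, 1) 73 z 50/95pct [0.0494 0.0504]
scene (1, -1) 158 z 50/95pct [0.0572 0.0666]
scene (-1, 1) 144 z 50/95pct [0.0552 0.0643]
scene (-1, -1) 172 z 50/95pct [0.0573 0.066 ]
1 1 stop True [ 0.5789 -0.2421  0.0494] [-2.3  0.7  5.8] 27.48
scene (1, 1) 71 z 50/95pct [0.0494 0.0503]
scene (1, -1) 159 z 50/95pct [0.057  0.0666]
scene (-1, 1) 144 z 50/95pct [0.0548 0.0643]
scene (-1, -1) 167 z 50/95pct [0.0578 0.0662]h.py:6: RuntimeWarning: All-NaN slice encountered
  d=np.nanmedian(D,0); c=imaging.calibration(n)
```

```bash
python3 - 2>/dev/null <<'E'
from h import *
press(-1,-1,.0485)
im=cliph()
cv2.imwrite("pics/s8.png",im[170:320,300:500,::-1].repeat(4,0).repeat(4,1))
E
```

```text
-1 -1 stop False [ 0.4892 -0.3098  0.0493] [-2.6  0.3  8.6] 29.61
scene (1, 1) 0 z 50/95pct None
scene (1, -1) 156 z 50/95pct [0.0576 0.0668]
scene (-1, 1) 139 z 50/95pct [0.0551 0.0646]
scene (-1, -1) 105 z 50/95pct [0.0492 0.0503]
```

View pics/s8.png

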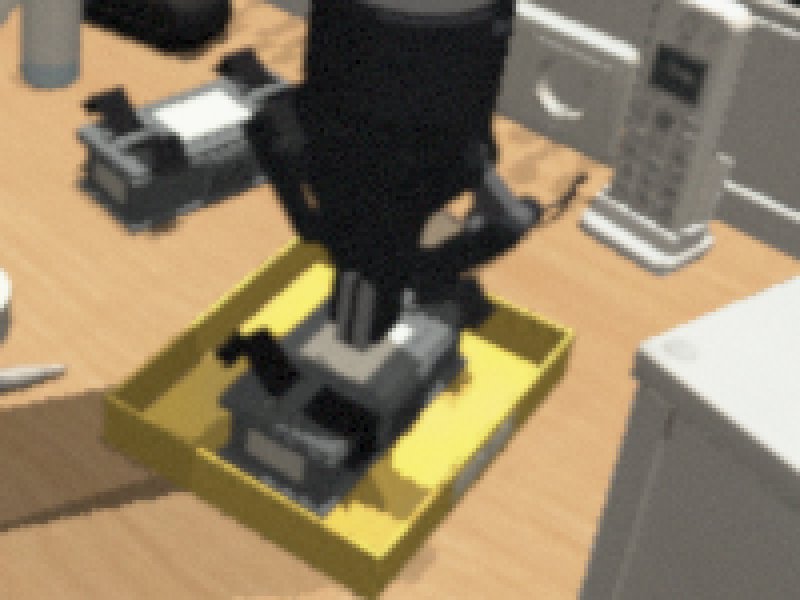

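The near-right clip (340,420 in the crop) is level; the other diagonal is still open. Now the other two.

```bash
python3 - 2>/dev/null <<'E'
from h import *
press(1,-1,.0485)
press(-1,1,.0485)
ctrl.servo_line((*clip(-1,1),.2),feed=.3)
ctrl.servo_line((.36,-.30,.30),feed=.35); print(T())
im=cliph()
cv2.imwrite("pics/s9.png",im[:,:,::-1])
it=cliph("top"); cv2.imwrite("pics/t9.png",cv2.resize(it[110:310,170:470,::-1],(800,533)))
P,_=cloud("top",3)
for k in (1,2): print(k,fit(P,np.array(CS[k])))
print(T())
E
```

```text
1 -1 stop False [ 0.4808 -0.2571  0.0492] [-3.8  3.1  9.6] 31.43
-1 1 stop False [ 0.5879 -0.295   0.0494] [-2.2 -1.1  6.4] 33.45
35.19
scene (1, 1) 68 z 50/95pct [0.0493 0.0503]
scene (1, -1) 90 z 50/95pct [0.0494 0.0505]
scene (-1, 1) 83 z 50/95pct [0.0493 0.0501]
scene (-1, -1) 101 z 50/95pct [0.0493 0.0503]
top (1, 1) 52 z 50/95pct [0.049  0.0526]
top (1, -1) 58 z 50/95pct [0.0482 0.0517]
top (-1, 1) 57 z 50/95pct [0.0492 0.0527]
top (-1, -1) 57 z 50/95pct [0.0484 0.0523]
1 (array([0.47326388, 0.05929966, 1.25037026]), np.float64(-733.3602660150195))
2 (array([ 0.62683808, -0.08118698, -1.7033825 ]), np.float64(-701.6964956200344))
35.54
```

View pics/s9.png

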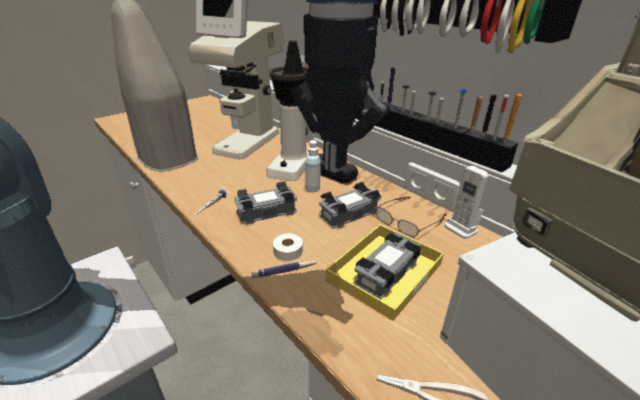

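View pics/t9.png

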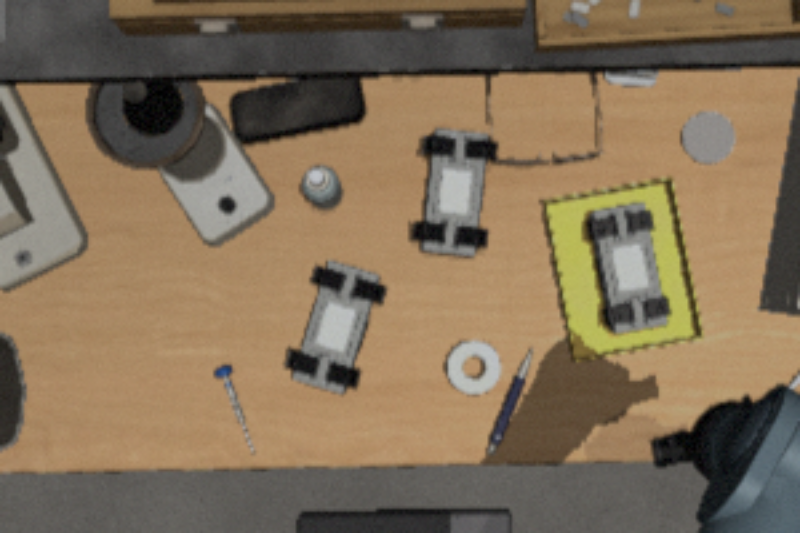

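```bash
python3 -c "
from h import *
print(readout.read_wrist_force()); sign_off(); print(T())"
```

```text
[-0.77707249  0.33823923 -0.00402908]
the job is handed in; nothing more can be done
the job is handed in; nothing more can be done
```

I lifted all three cases. The wrist force read about 0.22 kg for each of the two empties and about 0.54 kg for the leftmost one, so that is the full case. I set the full case down flat in the tray and pressed its clips home one diagonal first, then the other. I handed the job in at about 35.5 s.

**Last checks:**
- **Full case:** both cameras put all four clip tops at about 0.049 m, which is home height in the tray. The case lies within about 1 cm of the tray's centre with its lid seated.
- **Empty cases:** both stand within about 2 mm of where they started, with lids on. Their clips look open in the pictures; I did not measure the angles.
- **Bystanders:** the spray bottle, spectacles, pad roll and lens blank look unmoved in the pictures.
- **Robot:** the arm is clear of everything, with the wrist force near zero.

**What disagreed:** subtracting the readings taken just before each grasp gave 0.28, 0.28 and 0.48 kg. Those readings were taken before the arm had settled, so I went by the settled values. Both sets point to the same case.

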